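# Load the counting cell under the microscope's stage clips

### The arm

A 6-joint arm with a two-finger parallel gripper is mounted at the origin on the work surface. World frame = base frame: x ahead of the robot, y to its left, z up, the work surface at z = 0. Lengths are in m, angles in rad, forces in N, time in s.
With the tool pointing down it reaches from about 0.25 to 0.775 m from the base axis. Payload 4 kg.
Tool frame: the origin (TCP) lies midway between the tips of the shut fingers; the grasp point (between the pads) lies 19 mm behind it; z points along the fingers, x is the direction in which the jaws open and shut, and the axes are right-handed (so a half turn about z gives the same grasp; the last joint's range is limited). The gripper opens to 94 mm and grips with 3 to 60 N. Pads are 16 mm wide; open, the fingers measure 119 mm over their backs; the gripper's body (75 mm by 177 mm) begins 78 mm behind the grasp point.
Start: joints at [1.081, 0.087, 1.371, -0, 1.684, -0.103], TCP at [0.207, 0.509, 0.206] pointing down, gripper open.
Joint ranges: [-3.1, 3.1], [-0.76, 2.03], [0.27, 2.55], [-1.08, 4.22], [0.17, 2.65], [-2.57, 2.57]. Speed limits (rad/s): [2.79, 2.79, 3.14, 3.14, 3.14, 3.14].

### API

Orientations are given as [roll, pitch, yaw] about the fixed x, y, z axes, in that order (R = Rz(yaw) Ry(pitch) Rx(roll)).
In Python, from bench import robot, eyes, close_job gives the robot as it stands.
- The arm moves only by the shell command python3 -m jog 'ROWS'. ROWS is JSON, a list of rows, each a list of 3 entries, a list of its own where there are three numbers: the turn, a rotation vector about the tool's x, y, z in degrees, then the shift along the tool's x, y, z in mm, then the closure, from -1 (fully open) to 1 (shut). In form: [[[wx, wy, wz], [x, y, z], claw], ...]. A call has 1 to 5 rows; each row is the pose to reach, as a shift and turn from the pose commanded when the call began, along the tool's axes at that moment; what a row does not reach only later rows make up. A row lasts 1/10 s, in which the tool goes at most 50 mm and 8.59 degrees, less where a joint would pass 70% of its speed; a pose out of reach is approached as far as the arm can. A call with a gripper value outside its range is refused whole. The fingers move at their own pace and stop on an object; the grip force is fixed at half the most. Time passes only in rows, so rows that repeat a pose let the fingers close. It gives the time, the measured TCP pose, the force and the opening at its end, in the units of the state.
- robot.get_obs(): the state, without advancing time (a new reading comes with each control period).
- eyes.snapshot(name): name is "scene" or "side" or "wrist"; returns (picture, depth): 480x640x3 uint8, red, green, blue; 480x640 float32, m along the optical axis (not along the pixel's ray), 0 where there is no reading.
- eyes.camera_params(name): a dict with "mtx" (3x3 intrinsics, pixels), "world_to_cam" (4x4, takes a point from world to camera coordinates). Camera axes: x right, y up, looking along -z (the intrinsics and any distortion apply to the point x, -y, -z); pixel columns grow to the right and rows downward; lengths in m; the calibration is good to about 2 mm. A picture is of the moment at which its call begins: read the wrist's pose just before it. camera_params takes no time and is no camera call; for the wrist camera it gives the pose at the moment of the call.
- close_job(): hands the job in, once; it reports no verdict.
The state is a dict: "time": time; "joint_positions": joint angles; "qvel": joint speeds; "joint_torque": joint torques, N m; "tool_pos": TCP position; "ee_rot": TCP orientation; "wrist_force": force on the tool from outside, world axes, zero at the start; "wrist_torque": the same for the moment, N m; "width": finger opening in m.
Only numpy, scipy, OpenCV 4.12 (cv2) and the standard library are available. Lean on these libraries where they do the work, as an engineer would, in place of code of your own. Each camera call takes 0.05 s, during which the arm holds its last target. There are 200 camera calls.

### The job

Take the glass counting cell (the largest plate in the slide tray) and lay it flat, face up and square, on the front of the microscope stage; then slide it gently back, flat on the stage, under both sprung clips until it meets the two locating pins and drops into the stage channel, centred, with both clips snapped down on it, and let go. Only the glass may lift the clips, never the gripper; feel for the stage and the pins rather than pressing or ramming the glass against them, and leave the other things on the bench where they are.

Things in the scene. Friction and masses are not known exactly. Their poses are not given: they have to be found in the camera images.
- cell: counting cell: thick glass plate, 40 (x) x 76 (y) x 6 mm, 37-60 g, shallow 20 x 50 mm chamber on its upper face (+z), frosted strip at each end; either end may go left. Origin: centre of underside. In one of the tray's three places, long side across the tray. Grip it across its 40 mm mid-length, fingertips 1-5 mm above its underside, so that they clear the stage when it is set down and slid.
- tray: white slide tray flat on the bench, 266 (x) x 112 (y) mm, rim 9 mm high, origin centre of underside. Three places at x = -85, 0, 85 mm. Two ridges along x (6 mm wide, at y = -23 and 23 mm) carry the glass with its underside 12 mm above the bench; the floor between them is 3 mm above the bench, so fingertips can reach past the long edges of the glass.
- scope: fixed stereo microscope; base x -120 to 200, y -100 to 100 mm, 45 mm high, on feet that stand it 4-12 mm off the bench (varies). Origin: on the base's underside below the middle of the stage channel; x from the stage's front to its back, y left, z up. Pole 25 mm thick at x = 165 mm, 360 mm high; head swung aside (about x = 190, y = 135 mm, from 206 mm up): the stage is open from above.
- stage: aluminium stage plate fixed on the scope, scope's origin and axes: x -85 to 65, y -65 to 65 mm, flat surface 58 mm above that origin. A channel 3 mm deep crosses it along y, from x = -20.5 to 21 mm (41.5 mm for the 40 mm cell). The cell is laid on the flat part before it. Glass slides easily on it (friction 0.2-0.3) and must not be pressed on it with over 25 N, the clips' load included.
- seat (a point): middle of the channel floor, 55 mm above the scope's origin, axes as the scope's: where the centre of the cell's underside belongs. The stage surface is 3 mm above it. Readings can be a millimetre or two off: too much to slide in by position alone.
- pins: two 6 mm steel pins at y = -20 and 20 mm of the scope (same origin and axes), 8 mm above the stage surface, front faces at x = 21 mm, the channel's rear edge; a finger fits between. The cell meets them with its centre 1 mm behind the seat; there, and up to 1.5 mm before, it falls 3 mm into the channel under the clips once let go. Glass must not be rammed on them with over 15 N.
- clip_l: left sprung steel stage clip, 8 mm wide. Origin: its pivot, x = 48, y = 30 mm of the scope, 6 mm above the stage surface. A leaf runs forward to a rolled toe at x = 4 mm, 1 mm above the surface level; from there a tab turns up at 30 degrees to x = -9 mm, tip 8 mm above the surface. Glass pushed in flat wedges it up about its y axis. Toe force 2 N at rest, 3 N riding on the glass.
- clip_r: right stage clip, the same at y = -30 mm of the scope. Glass lying flat on the stage meets both tabs with its centre about 25 mm before the seat and has them on top from about 15 mm before it. Pushing in takes 5 to 8 N for both clips together on the rise, 3 to 7 N after it; then the pins.
- well_slide: another glass slide in the tray, narrower (26 x 76 x 5 mm) with two round wells, not wanted; origin centre of underside.
- watch_glass: round glass disc in the tray, 58 mm across, 4 mm thick, not wanted; origin centre of underside.
- reagent: amber bottle with black cap, 66 mm across, 150 mm high; origin centre of underside.
- beaker: small glass beaker, 54 mm across, 70 mm high; origin centre of underside.
- tape: roll of tape lying flat, 84 mm across, 24 mm high; origin centre of underside.
- petri: closed petri dish, 93 mm across, 19 mm high; origin centre of underside.
- tally: hand tally counter, 46 mm square, 32 mm high; origin centre of underside.
- tweezers: steel tweezers lying along their x axis, 125 mm long, up to 19 mm high; origin centre of underside.

How it is judged:
On the way, in this order (a step that is already met when the one before it is completed fails the run):
1. the counting cell lies flat on the stage, in front of the clips (x of cell in the frame of seat between -0.085 and -0.025 m and angle between cell's own z axis and vertical below 0.06 rad and contact force between cell and stage above 0.2 N), for 0.1 s.
2. it is pushed in flat on the stage, with both clips riding on it, before it is home (contact force between each of clip_l, clip_r and cell above 0.3 N and contact force between cell and stage above 0.2 N and x of cell in the frame of seat below -0.004 m), for 0.1 s.
At the end, for the whole second after the job is handed in: the cell lies face up on the channel floor (height within 1.5 mm, level within 0.03 rad), its centre within 3.5 mm of the seat front to back and 5 mm sideways, both clips pressing on it with over 0.5 N, at rest and let go (z of cell in the frame of seat between -0.0015 and 0.0015 m and x of cell in the frame of seat between -0.0035 and 0.0035 m and y of cell in the frame of seat between -0.005 and 0.005 m and angle between cell's own z axis and vertical below 0.03 rad and contact force between each of clip_l, clip_r and cell above 0.5 N and linear speed of cell below 0.01 m/s); the robot touches nothing.
It fails at once if the glass is pressed on the stage plate with more than 25 N (contact force between cell and stage above 25 N).
It fails at once if the glass is rammed against the pins with more than 15 N (contact force between cell and pins above 15 N).
It fails at once if the robot bears on a clip with more than 3 N (contact force between any of the arm, the fingers and clip_l above 3 N or contact force between any of the arm, the fingers and clip_r above 3 N).
It fails at once if another thing on the bench is shifted by more than 20 mm (distance of any of well_slide, watch_glass, reagent, beaker, tape, petri, tally, tweezers from where it was at the start of the episode above 0.02 m).
It also fails if it takes over 51 s, if anything falls off the work surface, if the arm or the gripper's body presses on something with over 40 N, if the wrist force passes 120 N, or if a joint passes its speed limit or range.

## Working session

There is one attempt and no reset: what is moved stays moved. The work goes in short steps, Python scripts to look and compute and a shell command to move; the robot and the scene stay as the last step left them, time stands still between calls to the robot, and variables do not carry over. Pictures are saved under pics/ and viewed, about 8 in all and at most 12, crops included, and the job is handed in when it is done.

```bash
mkdir -p pics; ls; cat > h.py <<'E'
import numpy as np, cv2
from bench import robot, eyes, close_job
def snap(n,f):
    p,d=eyes.snapshot(n); c=eyes.camera_params(n)
    cv2.imwrite(f'pics/{f}.png',p[:,:,::-1]); np.savez(f'pics/{f}.npz',p=p,d=d,K=c['mtx'],T=c['world_to_cam']); return p,d
def load(f): return np.load(f'pics/{f}.npz')
def cloud(z):
    d=z['d'];K=z['K'];v,u=np.mgrid[:480,:640]
    c=np.stack([(u-K[0,2])/K[0,0]*d,-(v-K[1,2])/K[1,1]*d,-d,np.ones_like(d)],-1)
    w=(c@np.linalg.inv(z['T']).T)[...,:3]; w[d==0]=np.nan; return w
def ray(z,u,v,h):
    K=z['K'];Ti=np.linalg.inv(z['T']);r=Ti[:3,:3]@np.array([(u-K[0,2])/K[0,0],-(v-K[1,2])/K[1,1],-1]);o=Ti[:3,3]
    return o+r*(h-o[2])/r[2]
def proj(z,P):
    c=(z['T']@np.append(P,1))[:3];K=z['K'];return np.array([K[0,0]*c[0]/-c[2]+K[0,2],K[1,1]*-c[1]/-c[2]+K[1,2]])
E
python3 - <<'E'
from h import *
snap('scene','s0'); snap('side','d0')
o=robot.get_obs(); print(o)
for f in('s0','d0'):
    z=load(f);print(z['K'],z['T'])
    print(eyes.camera_params('scene').keys())
E
```

```text
pics
{'time': 0.1, 'joint_positions': array([ 1.08089608e+00,  8.78933081e-02,  1.37208182e+00,  2.27654726e-05,
        1.68358766e+00, -1.03106704e-01]), 'qvel': array([-0.0011851 , -0.00307283, -0.00387611, -0.00120313, -0.00130122,
       -0.00021667]), 'joint_torque': array([ 1.45275506e-03, -3.41254163e+01, -3.03301620e+01,  7.18936999e-02,
        3.04103410e-02, -1.00392458e-04]), 'tool_pos': array([0.2072432 , 0.50893916, 0.20442535]), 'ee_rot': array([-3.14136737e+00,  1.95734362e-03,  1.18400555e+00]), 'wrist_force': array([-0.49743717, -0.64245662,  0.95343033]), 'wrist_torque': array([-0.04048982,  0.01083709,  0.01206527]), 'width': 0.09388970902938341}
[[597.21374831   0.         317.83279167]
 [  0.         597.21374831 236.89059772]
 [  0.           0.           1.        ]] [[ 0.80953407  0.58693369  0.01278377 -0.44578855]
 [-0.36257784  0.48272576  0.79719078  0.13977664]
 [ 0.46172708 -0.64998822  0.6035921  -1.56416873]
 [ 0.          0.          0.          1.        ]]
dict_keys(['mtx', 'world_to_cam'])
[[498.58799048   0.         322.06308259]
 [  0.         498.58799048 236.82577514]
 [  0.           0.           1.        ]] [[ 0.20454521  0.97881997  0.00852742 -0.08321377]
 [-0.72661203  0.14599218  0.67135776  0.32802986]
 [ 0.65589345 -0.14351914  0.74108437 -1.63770637]
 [ 0.          0.          0.          1.        ]]
dict_keys(['mtx', 'world_to_cam'])
```

View pics/s0.png

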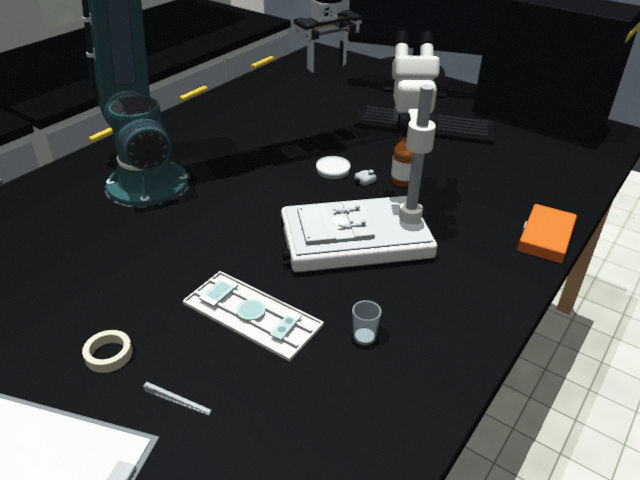

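View pics/d0.png

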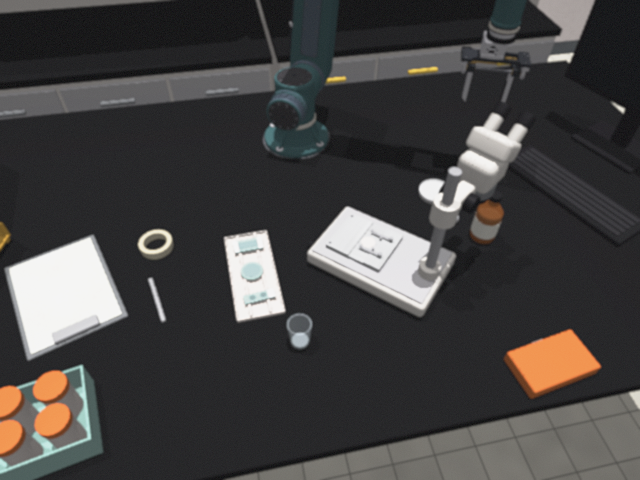

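The cell is in the place at scene pixel (218,291), with the disc at (251,310) and the well slide at (285,325). The stage is at about (335,224) in the scene view and (365,241) in the side view. Next I measure them using depth.

```bash
python3 - <<'E'
from h import *
for f in('s0','d0'):
    z=load(f);w=cloud(z);p=z['p'].astype(int)
    def rect(m,name):
        P=w[m][:,:2].astype(np.float32)
        if len(P)<10: print(name,len(P));return
        r=cv2.minAreaRect(P);print(f,name,len(P),np.round(r[0],4),np.round(r[1],4),round(r[2],1),'z',np.round(np.nanpercentile(w[m][:,2],[5,50,95]),4))
        print(np.round(cv2.boxPoints(r),3).tolist())
    x,y,h=w[...,0],w[...,1],w[...,2]
    # stage region
    c=(335,224) if f=='s0' else (350,240)
    print('stagepix',w[c[1],c[0]])
    s=w[c[1],c[0]]
    near=(np.hypot(x-s[0],y-s[1])<.13)
    hist,e=np.histogram(h[near],np.arange(0,.1,.003));print(dict(zip(np.round(e[:-1],3),hist)))
    lab=cv2.connectedComponents((near&(h>.058)&(h<.072)).astype(np.uint8))[1]
    rect(lab==np.bincount(lab[lab>0]).argmax(),'stage')
    t=ray(z,*((251,310) if f=='s0' else (252,272)),.014);print('disc',t)
    m=(np.hypot(x-t[0],y-t[1])<.2)&(p.min(-1)>70)&(h<.03)&(h>-.01)
    lab=cv2.connectedComponents(m.astype(np.uint8))[1]
    rect(lab==np.bincount(lab[lab>0]).argmax(),'tray')
    print('cell',ray(z,*((218,291) if f=='s0' else (248,244)),.018))
E
python3 - <<'E'
from h import *
z=load('s0');a=cv2.resize(z['p'][185:275,270:440],None,fx=4.5,fy=4.5,interpolation=cv2.INTER_CUBIC)
cv2.imwrite('pics/c1.png',a[:,:,::-1])
E
```

```text
stagepix [0.54347164 0.0733362  0.06325118]
{np.float64(0.0): np.int64(847), np.float64(0.003): np.int64(137), np.float64(0.006): np.int64(4), np.float64(0.009): np.int64(18), np.float64(0.012): np.int64(43), np.float64(0.015): np.int64(76), np.float64(0.018): np.int64(99), np.float64(0.021): np.int64(103), np.float64(0.024): np.int64(97), np.float64(0.027): np.int64(100), np.float64(0.03): np.int64(111), np.float64(0.033): np.int64(101), np.float64(0.036): np.int64(109), np.float64(0.039): np.int64(135), np.float64(0.042): np.int64(176), np.float64(0.045): np.int64(267), np.float64(0.048): np.int64(332), np.float64(0.051): np.int64(825), np.float64(0.054): np.int64(1203), np.float64(0.057): np.int64(190), np.float64(0.06): np.int64(201), np.float64(0.063): np.int64(630), np.float64(0.066): np.int64(1169), np.float64(0.069): np.int64(333), np.float64(0.072): np.int64(89), np.float64(0.075): np.int64(25), np.float64(0.078): np.int64(23), np.float64(0.081): np.int64(9), np.float64(0.084): np.int64(0), np.float64(0.087): np.int64(0), np.float64(0.09): np.int64(0), np.float64(0.093): np.
[... 1650 characters left out ...]
087): np.int64(0), np.float64(0.09): np.int64(0), np.float64(0.093): np.int64(0), np.float64(0.096): np.int64(0)}
d0 stage 2348 [0.5359 0.0788] [0.1581 0.1352] 46.1 z [0.0616 0.066  0.0699]
[[0.4320000112056732, 0.0689999982714653], [0.5299999713897705, -0.02500000037252903], [0.6389999985694885, 0.08900000154972076], [0.5419999957084656, 0.18299999833106995]]
disc [ 0.54334199 -0.20685167  0.014     ]
d0 tray 4239 [ 0.532  -0.2054] [0.285 0.122] 2.1 z [-0.0004  0.0049  0.019 ]
[[0.3869999945163727, -0.15000000596046448], [0.3919999897480011, -0.2720000147819519], [0.6769999861717224, -0.26100000739097595], [0.671999990940094, -0.13899999856948853]]
cell [ 0.45226788 -0.20664834  0.018     ]
```

```bash
python3 - <<'E'
from h import *
print(robot.get_obs()['tool_pos']); T=np.linalg.inv(eyes.camera_params('wrist')['world_to_cam']);print(T, eyes.camera_params('wrist')['mtx'])
E
```

```text
[0.2072432  0.50893916 0.20442535]
[[ 0.37802238 -0.8933284  -0.24302973  0.13529284]
 [ 0.92579278  0.36402365  0.10195348  0.53784108]
 [-0.00260937 -0.26353586  0.96464607  0.38436355]
 [ 0.          0.          0.          1.        ]] [[420.92680574   0.         318.76811999]
 [  0.         420.92680574 237.72730632]
 [  0.           0.           1.        ]]
```

The cell is at about (0.452,-0.207), with the tray turned about 2°. The scope is turned about 46°, with its origin near (0.543,0.088). I go to the stage first for a wrist-camera view.

```bash
python3 -m jog '[[[0,0,2],[-14,20,0],-1],[[0,0,5],[-42,60,0],-1],[[0,0,9],[-70,100,0],-0.6],[[0,0,13],[-98,140,0],-0.2],[[0,0,17],[-126,180,0],-0.2]]'
python3 - <<'E'
from h import *
o=robot.get_obs();print(o['tool_pos'],np.degrees(o['ee_rot']))
y=o['ee_rot'][2];d=np.array([.508,.052])-o['tool_pos'][:2]
print(d@[np.cos(y),np.sin(y)],d@[np.sin(y),-np.cos(y)])
E
```

```text
time: 0.6
tool_pos: [0.327, 0.323, 0.205]
ee_rot: [-3.142, 0.001, 0.885]
wrist_force: [0.8, -0.1, 0.9]
width: 0.0734
[0.32699498 0.32301951 0.20498243] [-1.79999106e+02  3.19142926e-02  5.07169083e+01]
-0.09517266703248949 0.3116994634898802
```

```bash
python3 -m jog '[[[0,0,2],[-14,46,0],-0.2],[[0,0,4],[-28,92,0],-0.2],[[0,0,5],[-42,138,0],-0.2],[[0,0,5],[-56,184,0],-0.2],[[0,0,5],[-70,230,0],-0.2]]'
python3 -m jog '[[[0,0,0],[-10,40,0],-0.2],[[0,0,0],[-17,80,0],-0.2],[[0,0,0],[-17,80,0],-0.2],[[0,0,0],[-17,80,0],-0.2]]'
python3 - <<'E'
from h import *
snap('wrist','w1')
E
```

```text
time: 1.1
tool_pos: [0.4613, 0.1234, 0.2051]
ee_rot: [-3.141, 0.0, 0.8]
wrist_force: [1.0, 0.4, -0.2]
width: 0.0563
time: 1.5
tool_pos: [0.5061, 0.0568, 0.2046]
ee_rot: [-3.14, 0.001, 0.798]
wrist_force: [0.0, 0.4, 0.1]
width: 0.0564
```

View pics/w1.png

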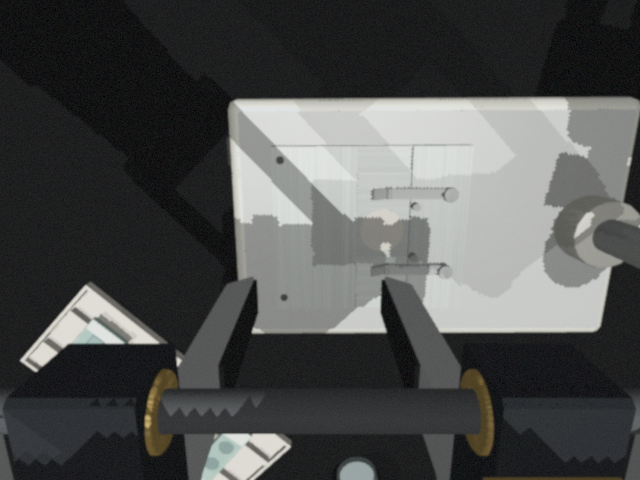

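The wrist view shows the scope base with corners at (232,100) and (600,331). The clip pivots are near (450,194) and (444,271), the pins near (415,206) and (412,256), and the stage's left edge near y=145. I'll enlarge this.

```bash
python3 - <<'E'
from h import *
z=load('w1');a=cv2.resize(z['p'][130:300,255:485],None,fx=3.45,fy=3.45,interpolation=cv2.INTER_CUBIC)
a=cv2.convertScaleAbs(a,alpha=1.0)
for i in range(260,485,20): cv2.putText(a,str(i),(int((i-255)*3.45),10),0,.35,(255,0,0));cv2.line(a,(int((i+.5-255)*3.45),12),(int((i+.5-255)*3.45),18),(255,0,0))
for i in range(140,300,20): cv2.putText(a,str(i),(0,int((i-130)*3.45)),0,.35,(255,0,0));cv2.line(a,(22,int((i+.5-130)*3.45)),(28,int((i+.5-130)*3.45)),(255,0,0))
cv2.imwrite('pics/w1c.png',a[:,:,::-1])
E
```

```text
(no output)
```

View pics/w1c.png

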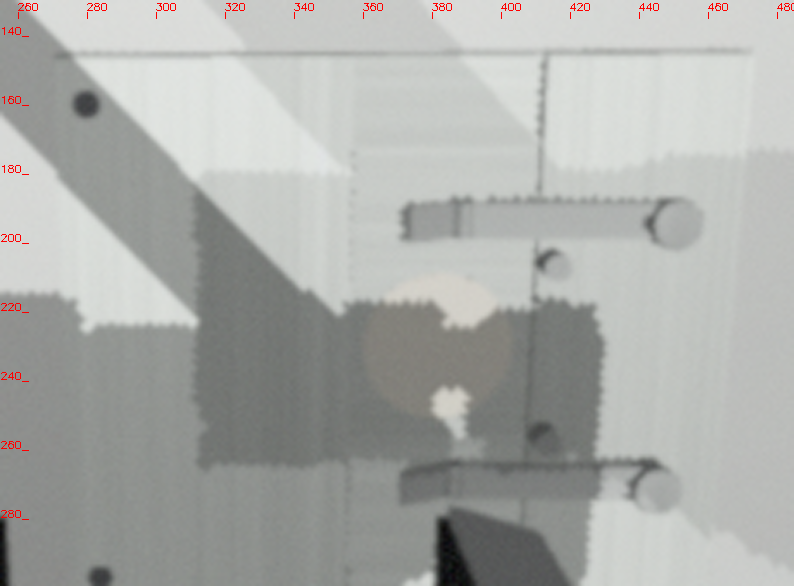

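```bash
python3 - <<'E'
from h import *
from scipy.optimize import least_squares
z=load('w1');w=cloud(z)
m=np.zeros((480,640),bool);m[150:178,290:350]=1;m[222:255,270:300]=1
print('stage z depth',np.nanmedian(w[m][:,2]))
S=58
F=[((-85,65,S),(55,54)),((65,65,S),(750,51)),((21,65,S),(544,54)),((21,20+1e-9,S),(535,262)),((21,-37,S),(522,520)),((-20.5,34,S),(353,170)),((-20.5,-37,S),(347,500)),
((24,20,S+8),(557,265)),((24,-20,S+8),(545,440)),((-9,34,S+8),(405,203)),((-9,26,S+8),(405,240))]
Z=np.array([0,1])
def res(p,zf=None):
    c,s=np.cos(p[2]),np.sin(p[2]);r=[]
    for P,(a,b) in F:
        P=np.array(P)/1000;W=[p[0]+c*P[0]-s*P[1],p[1]+s*P[0]+c*P[1],P[2]+p[3]]
        uv=np.array([255+a/3.45-.5,130+b/3.45-.5]); d=proj(z,W)-uv
        # lines with uncertain y: only u counts
        if P[0] in(.021,-.0205) and abs(P[1])<.06: d[1]=0
        r+=list(d)
    return np.array(r)
for h0 in (None,.008):
    f=(lambda p:res(p)) if h0 is None else (lambda p:res([*p[:3],h0]))
    s=least_squares(f,[.543,.088,.8,.008],loss='soft_l1');print(np.round(s.x,4),np.degrees(s.x[2]));print(np.round(f(s.x).reshape(-1,2),1).tolist())
E
```

```text
stage z depth 0.06744986434205436
[0.5419 0.0893 0.8039 0.0062] 46.05962930820929
[[-0.1, 0.5], [-0.1, 0.3], [0.4, -0.2], [-0.1, 0.0], [0.1, 0.0], [-0.7, 0.0], [-0.6, 0.0], [-0.3, 0.1], [0.4, -0.1], [0.6, -0.2], [0.3, -0.3]]
[0.5415 0.0893 0.804  0.008 ] 46.06561437347392
[[-0.8, 0.3], [0.3, 0.1], [0.6, -0.5], [0.0, 0.0], [0.2, 0.0], [-0.9, 0.0], [-0.7, 0.0], [-0.1, 0.2], [0.5, 0.3], [0.5, -0.2], [0.2, -0.2]]
```

```bash
python3 -m jog '[[[0,0,8],[-38,24,0],-0.2],[[0,0,16],[-76,48,0],-0.2],[[0,0,24],[-114,73,0],-0.2],[[0,0,32],[-152,97,0],-0.2],[[0,0,40],[-190,121,0],-0.2]]'
python3 -m jog '[[[0,0,3.7],[-38,-4,0],-0.2],[[0,0,3.7],[-44,-4,0],-0.2],[[0,0,3.7],[-44,-4,0],-0.2],[[0,0,3.7],[-44,-4,0],-0.2]]'
python3 - <<'E'
from h import *
snap('wrist','w2')
z=load('w2');a=cv2.resize(z['p'][80:400,110:530],None,fx=1.9,fy=1.9,interpolation=cv2.INTER_CUBIC)
for i in range(120,530,20): cv2.putText(a,str(i),(int((i-110)*1.9),8),0,.3,(255,0,0));cv2.line(a,(int((i+.5-110)*1.9),12),(int((i+.5-110)*1.9),18),(255,0,0))
for i in range(100,400,20): cv2.putText(a,str(i),(0,int((i-80)*1.9)),0,.3,(255,0,0));cv2.line(a,(22,int((i+.5-80)*1.9)),(28,int((i+.5-80)*1.9)),(255,0,0))
cv2.imwrite('pics/w2c.png',a[:,:,::-1])
E
```

```text
time: 2.05
tool_pos: [0.4601, -0.1629, 0.2057]
ee_rot: [-3.141, -0.001, 0.099]
wrist_force: [-0.2, -0.1, 0.5]
width: 0.0563
time: 2.45
tool_pos: [0.4173, -0.1627, 0.206]
ee_rot: [3.141, -0.002, 0.04]
wrist_force: [-1.0, 0.7, 0.3]
width: 0.0565
```

View pics/w2c.png

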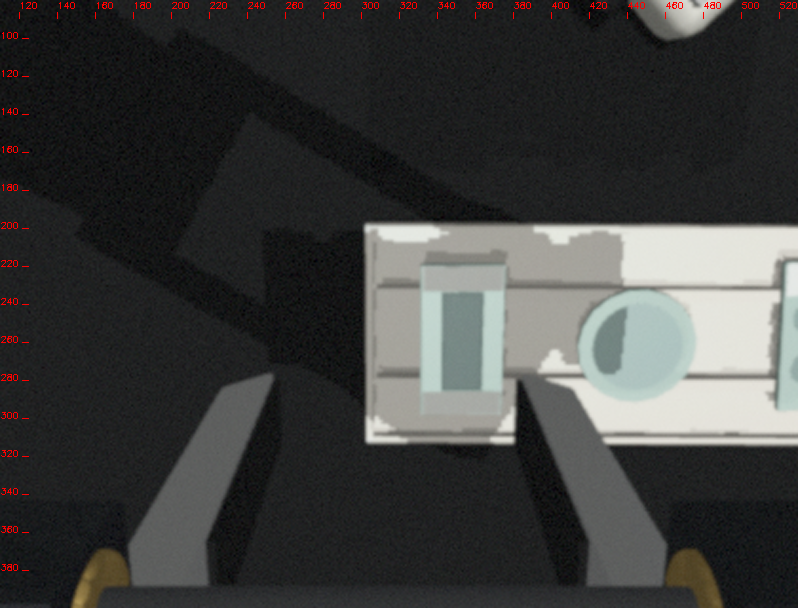

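The cell's top corners in the crop are (421,264), (506,264), (503,414) and (421,414). The tray's left corners are (364,224) and (366,442).

```bash
python3 - <<'E'
from h import *
z=load('w2')
r=lambda a,b,h:ray(z,110+a/1.9-.5,80+b/1.9-.5,h)[:2]
C=np.array([r(a,b,.018) for a,b in((421,264),(506,264),(503,414),(421,414))]);print(C.round(4),C.mean(0),np.linalg.norm(C-np.roll(C,1,0),axis=1))
for i,j in((3,0),(2,1),(0,1),(3,2)): d=C[j]-C[i];print(np.degrees(np.arctan2(d[1],d[0])))
a=r(364,224,.009);b=r(366,442,.009);d=a-b;print('tray edge',a,b,np.degrees(np.arctan2(d[1],d[0]))-90, np.linalg.norm(d))
for u,v in ((300,224),(700,224)):print(r(u,v,.009))
a=r(364,224,.009);b=r(780,224,.009);d=b-a;print('tray top edge yaw',np.degrees(np.arctan2(d[1],d[0])))
o=robot.get_obs();y=o['ee_rot'][2];d=C.mean(0)-o['tool_pos'][:2];print(o['tool_pos'],o['ee_rot'])
print(d@[np.cos(y),np.sin(y)]*1000,d@[np.sin(y),-np.cos(y)]*1000)
E
```

```text
[[ 0.4277 -0.1689]
 [ 0.4677 -0.1674]
 [ 0.4719 -0.2435]
 [ 0.4313 -0.245 ]] [ 0.44966715 -0.20618983] [0.07621653 0.04004091 0.076237   0.04069434]
92.68356536217988
93.17456467099915
2.2215360681411123
2.204082194180089
tray edge [ 0.40005031 -0.15249448] [ 0.40424161 -0.26549254] 2.1242280624405936 0.11307577286305796
[ 0.36961475 -0.15367747]
[ 0.55995581 -0.14627915]
tray top edge yaw 2.2258950749427453
[ 0.41745389 -0.16272453  0.20591789] [ 3.14134664e+00 -1.44596301e-03  3.99703134e-02]
30.45067895094357 44.71781864866642
```

```bash
python3 -m jog '[[[0,0,0],[15,22,20],-0.2],[[0,0,0],[30.5,44.7,60],-0.2],[[0,0,0],[30.5,44.7,105],-0.2],[[0,0,0],[30.5,44.7,150],-0.2],[[0,0,0],[30.5,44.7,150],-0.2]]'
python3 -m jog '[[[0,0,0],[0,0,15],-0.2],[[0,0,0],[0,0,30],-0.2],[[0,0,0],[0,0,38],-0.2],[[0,0,0],[0,0,38],-0.2],[[0,0,0],[0,0,38],-0.2]]'
python3 - <<'E'
from h import *
o=robot.get_obs();print(o['tool_pos'],o['ee_rot'],o['wrist_force'])
E
```

```text
time: 3.0
tool_pos: [0.4445, -0.2035, 0.0482]
ee_rot: [-3.133, 0.013, 0.039]
wrist_force: [-1.8, 0.1, -0.4]
width: 0.0567
time: 3.5
tool_pos: [0.4499, -0.2076, 0.019]
ee_rot: [3.14, -0.002, 0.038]
wrist_force: [-0.0, 0.1, 0.2]
width: 0.0561
[ 0.44989224 -0.20758156  0.01902511] [ 3.14038171e+00 -2.01023312e-03  3.79763690e-02] [-0.02781348  0.13685167  0.20694013]
```

```bash
python3 -m jog '[[[0,0,0],[0,-1,4],-0.2],[[0,0,0],[0,-1,4],-0.2],[[0,0,0],[0,-1,4],1],[[0,0,0],[0,-1,4],1],[[0,0,0],[0,-1,4],1]]'
python3 -m jog '[[[0,0,0],[0,0,0],1],[[0,0,0],[0,0,0],1]]'
python3 -c "
from h import *
o=robot.get_obs();print(o['tool_pos'],o['ee_rot'],o['wrist_force'],o['width'])"
```

```text
time: 4.0
tool_pos: [0.4489, -0.2064, 0.0137]
ee_rot: [3.142, -0.0, 0.037]
wrist_force: [-0.2, 0.7, 0.1]
width: 0.039
time: 4.2
tool_pos: [0.4489, -0.2064, 0.0137]
ee_rot: [3.141, -0.0, 0.037]
wrist_force: [0.2, 0.3, 1.5]
width: 0.0396
[ 0.44886847 -0.20638998  0.01367601] [ 3.14143850e+00 -4.26838563e-04  3.72707666e-02] [0.17368149 0.32823684 1.52921044] 0.03963707181998436
```

```bash
python3 -m jog '[[[0,0,0],[0,0,-8],1],[[0,0,0],[0,0,-30],1],[[0,0,0],[0,0,-65],1],[[0,0,0],[0,0,-100],1],[[0,0,0],[0,0,-120],1]]'
python3 -m jog '[[[0,0,-6],[8,-30,0],1],[[0,0,-13],[17,-66,0],1],[[0,0,-20],[26,-102,0],1],[[0,0,-27],[36,-138,0],1],[[0,0,-34],[46,-174,0],1]]'
python3 - <<'E'
from h import *
o=robot.get_obs();print(o['tool_pos'],o['ee_rot'],o['wrist_force'],o['width'])
y=o['ee_rot'][2];d=np.array([.507,.0533])-o['tool_pos'][:2];print(d@[np.cos(y),np.sin(y)]*1000,d@[np.sin(y),-np.cos(y)]*1000,np.degrees(.804-y))
E
```

```text
time: 4.7
tool_pos: [0.4498, -0.207, 0.1372]
ee_rot: [3.139, -0.004, 0.037]
wrist_force: [-0.1, -0.6, -1.7]
width: 0.0392
time: 5.2
tool_pos: [0.4882, -0.0293, 0.134]
ee_rot: [3.141, -0.0, 0.635]
wrist_force: [0.8, -0.4, 0.1]
width: 0.0393
[ 0.48821337 -0.02930264  0.13400032] [ 3.14122390e+00 -3.81650608e-04  6.35421097e-01] [ 0.78145831 -0.35544421  0.09381199] 0.039260680077084845
64.14591722445367 -55.33023647937302 9.658859662931741
```

```bash
python3 -m jog '[[[0,0,-5],[30,-26,0],1],[[0,0,-9.7],[54,-46,0],1],[[0,0,-9.7],[64,-55,0],1],[[0,0,-9.7],[64,-55,0],1],[[0,0,-9.7],[64,-55,0],1]]'
python3 - <<'E'
from h import *
import time
o=robot.get_obs();print(o['tool_pos'],o['ee_rot'],o['wrist_force'],o['width'])
y=o['ee_rot'][2];d=np.array([.507,.0533])-o['tool_pos'][:2];print(d@[np.cos(y),np.sin(y)]*1000,d@[np.sin(y),-np.cos(y)]*1000,np.degrees(.804-y))
snap('wrist','w3')
z=load('w3');a=cv2.resize(z['p'][110:410,120:540],None,fx=1.9,fy=1.9,interpolation=cv2.INTER_CUBIC)
cv2.imwrite('pics/w3c.png',a[:,:,::-1])
E
```

```text
time: 5.7
tool_pos: [0.5072, 0.0506, 0.1335]
ee_rot: [3.141, 0.001, 0.799]
wrist_force: [-1.0, 0.1, -0.4]
width: 0.0395
[0.50721525 0.05055013 0.13350781] [3.14118605e+00 9.26245338e-04 7.98667078e-01] [-0.98157178  0.07698418 -0.44719635] 0.03947765922340339
1.8199097120764849 -2.072696655168785 0.30555390426753926
```

View pics/w3c.png

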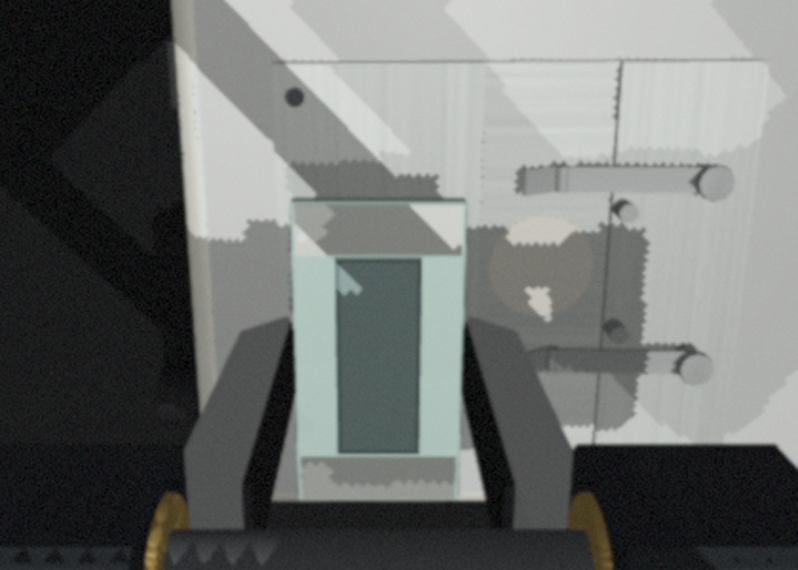

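The cell is held square between the fingers, with its chamber corners at crop (336,258), (421,258), (419,455) and (338,455). In the same view the stage, both clips and the pins are visible. From this picture I work out where the cell is relative to the scope.

```bash
python3 - <<'E'
from h import *
from scipy.optimize import least_squares
z=load('w3');px=lambda a,b:np.array([120+a/1.9-.5,110+b/1.9-.5]);S=58
F=[((-85,65,S),(275,62)),((65,65,S),(768,60)),((21,65,S),(619,61)),((24,20,S+8),(627,211)),((24,-20,S+8),(616,333)),((-9,34,S+8),(518,167)),((-9,26,S+8),(518,193)),((21,-37,S),(597,410))]
def res(p):
    c,s=np.cos(p[2]),np.sin(p[2]);r=[]
    for P,uv in F:
        P=np.array(P)/1000;W=[p[0]+c*P[0]-s*P[1],p[1]+s*P[0]+c*P[1],P[2]+.007]
        d=proj(z,W)-px(*uv)
        if P[1]==-.037:d[1]=0
        r+=list(d)
    return np.array(r)
s=least_squares(res,[.5417,.0893,.804],loss='soft_l1');p=s.x;print(p,np.round(s.fun.reshape(-1,2),1).tolist())
o=robot.get_obs();print(o['tool_pos'])
C=np.array([ray(z,*px(a,b),o['tool_pos'][2]+.0043)[:2] for a,b in((336,258),(421,258),(419,455),(338,455))]);print(C.round(4))
c,sn=np.cos(p[2]),np.sin(p[2]);R=np.array([[c,sn],[-sn,c]])
print('cell in scope mm',R@(C.mean(0)-p[:2])*1000,'tcp',R@(o['tool_pos'][:2]-p[:2])*1000)
for i,j in((3,0),(2,1)):
    d=R@(C[j]-C[i]);print('yaw rel',np.degrees(np.arctan2(d[1],d[0]))-90,np.linalg.norm(d))
E
```

```text
[0.5417247  0.08784713 0.79986468] [[-2.5, -0.1], [-1.3, 0.2], [0.6, -0.1], [-0.4, 0.3], [0.2, -0.0], [1.6, -0.1], [1.0, -0.1], [-0.1, 0.0]]
[0.50722369 0.05018764 0.13350166]
[[0.4811 0.0604]
 [0.4947 0.0743]
 [0.5309 0.0392]
 [0.517  0.025 ]]
cell in scope mm [-52.28120885  -0.89509846] tcp [-51.05214629  -1.49502597]
yaw rel -0.4078598754274765 0.05037880569199575
yaw rel 0.08498591020504875 0.05037139079653508
```

```bash
python3 -m jog '[[[0,0,0],[0,-1,15],1],[[0,0,0],[0,-1,35],1],[[0,0,0],[0,-1,50],1],[[0,0,0],[0,-1,57],1],[[0,0,0],[0,-1,57],1]]'
python3 -m jog '[[[0,0,0],[0,0,0],1],[[0,0,0],[0,0,1],1],[[0,0,0],[0,0,2],1],[[0,0,0],[0,0,3],1],[[0,0,0],[0,0,3],1]]'
python3 -c "
from h import *
o=robot.get_obs();print(o['tool_pos'],o['ee_rot'],o['wrist_force'],o['wrist_torque'],o['width'])"
```

```text
time: 6.25
tool_pos: [0.5058, 0.051, 0.0754]
ee_rot: [-3.14, 0.002, 0.798]
wrist_force: [-0.2, -0.4, -0.4]
width: 0.0393
time: 6.75
tool_pos: [0.5067, 0.0522, 0.0736]
ee_rot: [3.141, -0.0, 0.8]
wrist_force: [0.3, 0.2, -1.2]
width: 0.039
[0.50674698 0.05223476 0.07358422] [ 3.14148148e+00 -1.91793765e-04  8.00153534e-01] [ 0.32490291  0.16487067 -1.20789929] [-0.04610641 -0.03379381  0.00069019] 0.03897028165526945
```

Free so far. I'll feel downward in small steps.

```bash
python3 -m jog '[[[0,0,0],[0,0,1],1],[[0,0,0],[0,0,2],1],[[0,0,0],[0,0,2],1],[[0,0,0],[0,0,2],1]]'
python3 -m jog '[[[0,0,0],[0,0,0.7],1],[[0,0,0],[0,0,0.7],1],[[0,0,0],[0,0,0.7],1]]'
python3 -m jog '[[[0,0,0],[0,0,0.7],1],[[0,0,0],[0,0,0.7],1],[[0,0,0],[0,0,0.7],1]]'
```

```text
time: 7.15
tool_pos: [0.5067, 0.0522, 0.0714]
ee_rot: [-3.141, 0.0, 0.8]
wrist_force: [-0.3, 0.2, -0.7]
width: 0.0391
time: 7.45
tool_pos: [0.5067, 0.0522, 0.0708]
ee_rot: [-3.142, -0.0, 0.8]
wrist_force: [-0.4, -0.1, -1.4]
width: 0.0393
time: 7.75
tool_pos: [0.5067, 0.0522, 0.0701]
ee_rot: [-3.142, -0.0, 0.8]
wrist_force: [0.5, 0.2, -1.2]
width: 0.0395
```

```bash
python3 -m jog '[[[0,0,0],[0,0,0.7],1],[[0,0,0],[0,0,0.7],1],[[0,0,0],[0,0,0.7],1]]'
python3 -m jog '[[[0,0,0],[0,0,0.6],1],[[0,0,0],[0,0,0.6],1],[[0,0,0],[0,0,0.6],1]]'
```

```text
time: 8.05
tool_pos: [0.5067, 0.0522, 0.0694]
ee_rot: [-3.142, -0.0, 0.8]
wrist_force: [0.1, -0.2, -0.6]
width: 0.0396
time: 8.35
tool_pos: [0.5067, 0.0522, 0.0687]
ee_rot: [-3.142, -0.0, 0.8]
wrist_force: [-0.2, -0.4, 0.1]
width: 0.0394
```

```bash
python3 -m jog '[[[0,0,0],[0,0,0.4],1],[[0,0,0],[0,0,0.4],1],[[0,0,0],[0,0,0.4],1]]'
python3 -m jog '[[[0,0,0],[0,0,0.4],1],[[0,0,0],[0,0,0.4],1],[[0,0,0],[0,0,0.4],1]]'
```

```text
time: 8.65
tool_pos: [0.5067, 0.0522, 0.0684]
ee_rot: [-3.142, -0.0, 0.8]
wrist_force: [0.2, 0.2, 0.3]
width: 0.0394
time: 8.95
tool_pos: [0.5068, 0.0522, 0.0682]
ee_rot: [3.141, -0.0, 0.8]
wrist_force: [-0.0, -0.1, 1.5]
width: 0.0395
```

```bash
python3 -m jog '[[[0,0,0],[0,0,0.5],1],[[0,0,0],[0,0,0.5],1],[[0,0,0],[0,0,0.5],1]]'; python3 -m jog '[[[0,0,0],[0,0,0],1]]'; python3 -m jog '[[[0,0,0],[0,0,0],1]]'
python3 -c "
from h import *
o=robot.get_obs();print(o['tool_pos'],o['ee_rot'],o['wrist_force'],o['wrist_torque'],o['width'])"
```

```text
time: 9.25
tool_pos: [0.507, 0.0522, 0.0682]
ee_rot: [3.141, -0.001, 0.8]
wrist_force: [-1.0, -0.0, 5.4]
width: 0.0391
time: 9.35
tool_pos: [0.507, 0.0522, 0.0682]
ee_rot: [3.141, -0.001, 0.8]
wrist_force: [-2.1, -0.7, 5.0]
width: 0.0392
time: 9.45
tool_pos: [0.507, 0.0522, 0.0682]
ee_rot: [3.141, -0.001, 0.8]
wrist_force: [-1.5, 0.1, 6.1]
width: 0.0393
[0.50696718 0.05217719 0.06819942] [ 3.14100766e+00 -6.53122920e-04  8.00047338e-01] [-1.46136671  0.06558879  6.11635481] [-0.02853836  0.42681646  0.00697105] 0.039313894830760504
```

Contact with the stage at TCP z 0.0682. I back off slightly and slide.

```bash
python3 -m jog '[[[0,0,0],[2,0,-0.3],1],[[0,0,0],[5,0,-0.3],1],[[0,0,0],[8,0,-0.3],1],[[0,0,0],[10,0,-0.3],1],[[0,0,0],[10,0,-0.3],1]]'
python3 -m jog '[[[0,0,0],[3,0,0],1],[[0,0,0],[6,0,0],1],[[0,0,0],[9,0,0],1],[[0,0,0],[10,0,0],1],[[0,0,0],[10,0,0],1]]'
python3 - <<'E'
from h import *
o=robot.get_obs();print(o['tool_pos'],o['ee_rot'],o['wrist_force'],o['wrist_torque'])
p=[.5417,.0886,.802];c,s=np.cos(p[2]),np.sin(p[2]);print(np.array([[c,s],[-s,c]])@(o['tool_pos'][:2]-p[:2])*1000)
snap('wrist','w4')
z=load('w4');a=cv2.resize(z['p'][150:400,180:500],None,fx=2.4,fy=2.4,interpolation=cv2.INTER_CUBIC)
cv2.imwrite('pics/w4c.png',a[:,:,::-1])
E
```

```text
time: 9.95
tool_pos: [0.5144, 0.0595, 0.0682]
ee_rot: [3.141, -0.001, 0.8]
wrist_force: [-1.0, -0.7, 5.1]
width: 0.0394
time: 10.45
tool_pos: [0.5213, 0.0667, 0.0682]
ee_rot: [3.141, -0.001, 0.8]
wrist_force: [-1.7, -0.6, 4.9]
width: 0.0395
[0.52131551 0.06666235 0.06818904] [ 3.14070306e+00 -7.03525900e-04  8.00303042e-01] [-1.6756365  -0.58329656  4.89090446] [-0.2684659   0.19629931  0.00230989]
[-29.94038003  -0.60129268]
```

View pics/w4c.png

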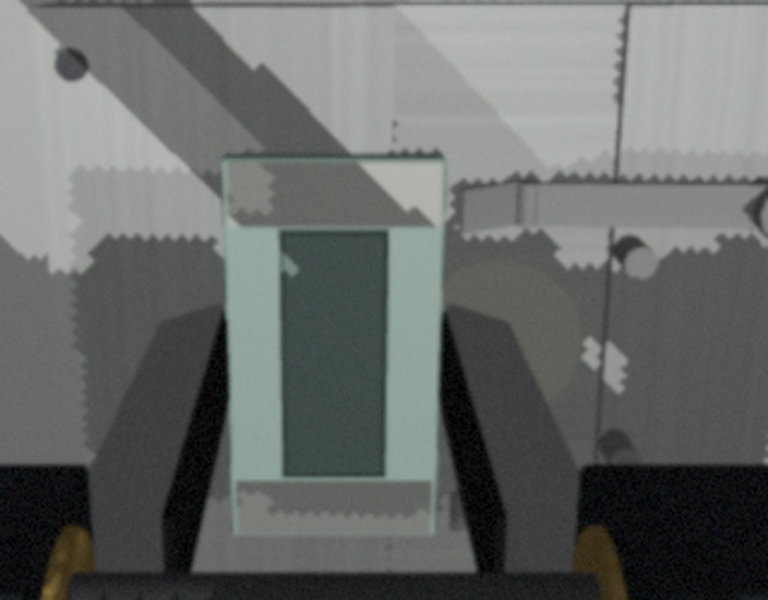

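The rear edge (444,158) is about 3 mm short of the clip tab tip (462,208). The chamber centre, at row 354, lines up with the midpoint of the pins at row 356. I push in slowly.

```bash
python3 -m jog '[[[0,0,0],[1.5,0,-0.3],1],[[0,0,0],[3,0,-0.3],1],[[0,0,0],[4.5,0,-0.3],1],[[0,0,0],[6,0,-0.3],1],[[0,0,0],[6,0,-0.3],1]]'
python3 -m jog '[[[0,0,0],[1,0,0],1],[[0,0,0],[2,0,0],1],[[0,0,0],[3,0,0],1]]'
python3 - <<'E'
from h import *
o=robot.get_obs();print(o['tool_pos'],o['ee_rot'],o['wrist_force'],o['wrist_torque'])
p=[.5417,.0886,.802];c,s=np.cos(p[2]),np.sin(p[2]);R=np.array([[c,s],[-s,c]]);print(R@(o['tool_pos'][:2]-p[:2])*1000,R@o['wrist_force'][:2])
E
```

```text
time: 11.0
tool_pos: [0.5252, 0.0711, 0.0682]
ee_rot: [3.141, -0.001, 0.8]
wrist_force: [-0.4, 0.2, 5.1]
width: 0.0395
time: 11.3
tool_pos: [0.526, 0.0719, 0.0682]
ee_rot: [-3.142, 0.003, 0.8]
wrist_force: [-4.2, -4.3, 8.6]
width: 0.0396
[0.52596595 0.07190442 0.06817578] [-3.14152791  0.0034125   0.80002011] [-4.21640961 -4.30917242  8.56725845] [-0.96959422  0.90776433  0.0244832 ]
[-22.93934426  -0.29912729] [-6.02875501  0.03449535]
```

```bash
python3 -m jog '[[[0,0,0],[0,0,-0.4],1],[[0,0,0],[1,0,-0.4],1],[[0,0,0],[2,0,-0.4],1],[[0,0,0],[2,0,-0.4],1]]'
cat > st.py <<'E'
from h import *
o=robot.get_obs()
p=[.5417,.0886,.802];c,s=np.cos(p[2]),np.sin(p[2]);R=np.array([[c,s],[-s,c]]);print('x,y',R@(o['tool_pos'][:2]-p[:2])*1000,'z',o['tool_pos'][2]*1000,'F',R@o['wrist_force'][:2],o['wrist_force'][2],'rot',o['ee_rot'],'T',o['wrist_torque'])
E
python3 st.py
```

```text
time: 11.7
tool_pos: [0.5268, 0.0729, 0.0682]
ee_rot: [-3.141, 0.005, 0.8]
wrist_force: [-3.9, -4.8, 7.3]
width: 0.0392
x,y [-21.63056409  -0.23413584] z 68.16836483786558 F [-6.16017117 -0.55885352] 7.287686069115208 rot [-3.14109143  0.00486642  0.7997089 ] T [-1.01876347  0.9872315  -0.00608803]
```

```bash
python3 -m jog '[[[0,0,0],[1,0,-0.2],1],[[0,0,0],[2,0,-0.2],1],[[0,0,0],[3,0,-0.2],1],[[0,0,0],[3,0,-0.2],1]]'; python3 st.py
python3 -m jog '[[[0,0,0],[1,0,0],1],[[0,0,0],[2,0,0],1],[[0,0,0],[3,0,0],1],[[0,0,0],[3,0,0],1]]'; python3 st.py
```

```text
time: 12.1
tool_pos: [0.5284, 0.0746, 0.0682]
ee_rot: [-3.141, 0.006, 0.8]
wrist_force: [-5.4, -5.5, 7.0]
width: 0.0396
x,y [-19.29355935  -0.12532052] z 68.1646362823272 F [-7.70602083  0.11561944] 6.954109977851329 rot [-3.14071159  0.00638855  0.79966015] T [-1.2148976   1.10042801 -0.03722695]
time: 12.5
tool_pos: [0.5299, 0.0763, 0.0681]
ee_rot: [-3.14, 0.008, 0.8]
wrist_force: [-7.5, -6.9, 7.3]
width: 0.0396
x,y [-17.03459883  -0.10071667] z 68.06716654280123 F [-10.14341922   0.57316234] 7.257946076957299 rot [-3.14048023  0.00813003  0.79956336] T [-1.44152651  1.3584212  -0.06725058]
```

```bash
python3 -m jog '[[[0,0,0],[0.5,0,-0.4],1],[[0,0,0],[1.5,0,-0.4],1],[[0,0,0],[2.5,0,-0.4],1],[[0,0,0],[2.5,0,-0.4],1]]'; python3 st.py
python3 -m jog '[[[0,0,0],[1,0,0],1],[[0,0,0],[2,0,0],1],[[0,0,0],[2,0,0],1]]'; python3 st.py
```

```text
time: 12.9
tool_pos: [0.5311, 0.0776, 0.0681]
ee_rot: [-3.14, 0.01, 0.799]
wrist_force: [-6.7, -6.3, 6.4]
width: 0.0393
x,y [-15.22197465  -0.0239641 ] z 68.09333141258253 F [-9.19152587  0.49418866] 6.40617584016404 rot [-3.14007579  0.00962277  0.79933653] T [-1.50850126  1.35345969 -0.06801236]
time: 13.2
tool_pos: [0.5339, 0.0806, 0.0681]
ee_rot: [-3.14, 0.005, 0.8]
wrist_force: [-2.8, -3.7, 4.3]
width: 0.0393
x,y [-11.1604896   0.0906267] z 68.07584876668923 F [-4.6066041  -0.61954031] 4.340576958573182 rot [-3.14020556  0.00506417  0.7997186 ] T [-0.97946114  0.83911546  0.01210006]
```

Both clips are over the crest and riding on the glass. I continue gently and feel for the pins.

```bash
python3 -m jog '[[[0,0,0],[1,0,0],1],[[0,0,0],[2,0,0],1],[[0,0,0],[3,0,0],1],[[0,0,0],[3,0,0],1]]'; python3 st.py
python3 -m jog '[[[0,0,0],[1,0,0],1],[[0,0,0],[2,0,0],1],[[0,0,0],[2,0,0],1]]'; python3 st.py
```

```text
time: 13.6
tool_pos: [0.536, 0.083, 0.068]
ee_rot: [-3.14, 0.005, 0.8]
wrist_force: [-3.9, -3.4, 4.1]
width: 0.0394
x,y [-7.98912371  0.16372785] z 68.04553954409545 F [-5.14953563  0.47083275] 4.07042051720894 rot [-3.14008963  0.00482622  0.79984829] T [-0.94790564  0.83124724 -0.06473234]
time: 13.9
tool_pos: [0.5375, 0.0846, 0.068]
ee_rot: [-3.14, 0.004, 0.8]
wrist_force: [-4.3, -3.8, 5.1]
width: 0.0391
x,y [-5.81602643  0.18779692] z 68.0328766959864 F [-5.72644172  0.49835511] 5.061488317368208 rot [-3.14001503  0.00431874  0.7997975 ] T [-0.94054447  0.86289413 -0.02025542]
```

```bash
python3 -m jog '[[[0,0,0],[0.7,0,0],1],[[0,0,0],[1.4,0,0],1],[[0,0,0],[1.4,0,0],1]]'; python3 st.py
python3 -m jog '[[[0,0,0],[0.5,0,0],1],[[0,0,0],[1,0,0],1],[[0,0,0],[1,0,0],1]]'; python3 st.py
```

```text
time: 14.2
tool_pos: [0.5386, 0.0857, 0.068]
ee_rot: [-3.14, 0.004, 0.8]
wrist_force: [-3.3, -3.7, 3.7]
width: 0.0394
x,y [-4.1811337   0.21580065] z 68.04286117794258 F [-4.95969295 -0.23062525] 3.7298560779357635 rot [-3.14002145  0.00378538  0.7998653 ] T [-0.90461848  0.79245774  0.03515414]
time: 14.5
tool_pos: [0.5396, 0.0867, 0.0681]
ee_rot: [-3.14, 0.003, 0.8]
wrist_force: [-3.8, -3.7, 1.6]
width: 0.0393
x,y [-2.80283156  0.22064571] z 68.05819851268735 F [-5.30252177  0.10585136] 1.6108210402194334 rot [-3.14008374e+00  2.87110342e-03  7.99964726e-01] T [-0.88313575  0.82820545 -0.00295284]
```

```bash
python3 -m jog '[[[0,0,0],[0.5,0,0],1],[[0,0,0],[0.5,0,0],1]]'; python3 st.py
python3 -m jog '[[[0,0,0],[0.5,0,0],1],[[0,0,0],[0.5,0,0],1]]'; python3 st.py
python3 -m jog '[[[0,0,0],[0.4,0,0],1],[[0,0,0],[0.4,0,0],1]]'; python3 st.py
```

```text
time: 14.7
tool_pos: [0.5405, 0.0876, 0.0681]
ee_rot: [-3.14, 0.001, 0.8]
wrist_force: [-2.7, -2.2, -0.7]
width: 0.0392
x,y [-1.56300459  0.21006325] z 68.12360112805486 F [-3.46226245  0.428875  ] -0.6679236591147981 rot [-3.14027154e+00  1.16769726e-03  8.00051299e-01] T [-0.6762228   0.68466874  0.00251741]
time: 14.9
tool_pos: [0.5411, 0.0882, 0.0682]
ee_rot: [-3.14, 0.0, 0.8]
wrist_force: [-1.2, -2.8, -3.0]
width: 0.0394
x,y [-0.69619853  0.18721419] z 68.18548582867767 F [-2.81046798 -1.0817781 ] -3.018884011018054 rot [-3.14038013e+00  4.34169839e-04  8.00126166e-01] T [-0.57378834  0.50525286 -0.06044122]
time: 15.1
tool_pos: [0.5414, 0.0886, 0.0682]
ee_rot: [-3.14, 0.0, 0.8]
wrist_force: [-2.4, -1.1, -5.1]
width: 0.0393
x,y [-0.19449797  0.20462051] z 68.2036210982922 F [-2.40938776  0.9669763 ] -5.131393651596456 rot [-3.14035714e+00  2.36451966e-04  8.00152351e-01] T [-0.40319115  0.42742019 -0.02469245]
```

```bash
python3 -m jog '[[[0,0,0],[0.4,0,0],1],[[0,0,0],[0.4,0,0],1]]'; python3 st.py
python3 -m jog '[[[0,0,0],[0.4,0,0],1],[[0,0,0],[0.4,0,0],1]]'; python3 st.py
```

```text
time: 15.3
tool_pos: [0.5417, 0.0889, 0.0683]
ee_rot: [-3.14, 0.0, 0.8]
wrist_force: [-1.0, -1.2, -6.6]
width: 0.0391
x,y [0.22727306 0.16978297] z 68.28767546263319 F [-1.53791653 -0.12510935] -6.576437460597204 rot [-3.14044067e+00  1.07661023e-04  8.00115967e-01] T [-0.25763593  0.25739293 -0.02968446]
time: 15.5
tool_pos: [0.542, 0.0891, 0.0686]
ee_rot: [-3.141, 0.0, 0.8]
wrist_force: [-1.0, -1.3, -7.2]
width: 0.0397
x,y [0.59453336 0.09657906] z 68.57138074326515 F [-1.62351941 -0.12964877] -7.178304983005733 rot [-3.14065595e+00  1.27813923e-04  8.00073965e-01] T [-0.20822418  0.32552169 -0.01387473]
```

```bash
python3 -m jog '[[[0,0,0],[0.4,0,0],1],[[0,0,0],[0.4,0,0],1]]'; python3 st.py
python3 -m jog '[[[0,0,0],[0.4,0,0],1],[[0,0,0],[0.4,0,0],1]]'; python3 st.py
```

```text
time: 15.7
tool_pos: [0.5424, 0.0893, 0.0689]
ee_rot: [-3.141, 0.0, 0.8]
wrist_force: [-2.0, -1.6, -7.7]
width: 0.0399
x,y [ 0.97128737 -0.05853788] z 68.86165513668124 F [-2.52112063  0.37228534] -7.747886077528283 rot [-3.14102936e+00  9.85054553e-05  8.00063192e-01] T [-0.26410538  0.38183837 -0.04752451]
time: 15.9
tool_pos: [0.5429, 0.0895, 0.069]
ee_rot: [-3.141, -0.0, 0.8]
wrist_force: [-2.4, -1.2, -6.7]
width: 0.0397
x,y [ 1.45565777 -0.21996509] z 69.01899411985912 F [-2.5227142   0.90634756] -6.735737852136149 rot [-3.14143621e+00 -1.42887453e-04  8.00064641e-01] T [-0.24233125  0.38507495  0.02148375]
```

```bash
python3 -m jog '[[[0,0,0],[0.4,0,0.3],1],[[0,0,0],[0.4,0,0.3],1]]'; python3 st.py
python3 -m jog '[[[0,0,0],[0.4,0,0.2],1],[[0,0,0],[0.4,0,0.2],1]]'; python3 st.py
```

```text
time: 16.1
tool_pos: [0.5433, 0.0897, 0.0688]
ee_rot: [3.141, -0.0, 0.8]
wrist_force: [-1.4, -0.6, -6.9]
width: 0.0391
x,y [ 1.89247908 -0.35632459] z 68.80232116548166 F [-1.36342049  0.61383511] -6.904398587741554 rot [ 3.14146576e+00 -2.88172626e-04  7.99997527e-01] T [-0.28599028  0.29426981  0.03186813]
time: 16.3
tool_pos: [0.5436, 0.0899, 0.0686]
ee_rot: [3.141, -0.0, 0.8]
wrist_force: [-1.5, -1.9, -6.6]
width: 0.0391
x,y [ 2.28334024 -0.43661401] z 68.64525318085249 F [-2.37842338 -0.22110878] -6.645152003235099 rot [ 3.14130075e+00 -3.04602125e-04  8.00003181e-01] T [-0.28918588  0.29703331  0.00715196]
```

```bash
python3 - <<'E'
from h import *
snap('wrist','w5')
z=load('w5');a=cv2.resize(z['p'][150:400,180:500],None,fx=2.4,fy=2.4,interpolation=cv2.INTER_CUBIC)
cv2.imwrite('pics/w5c.png',a[:,:,::-1])
E
```

```text
(no output)
```

View pics/w5c.png

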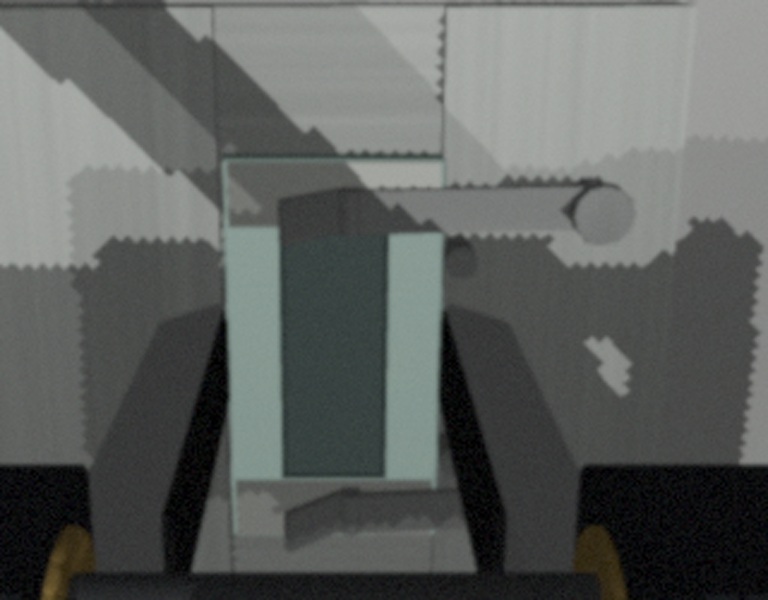

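The glass rear edge (443,158) is within a few tenths of a millimetre of the left pin's front face (444,258), and both clip leaves lie on the glass. I make a last feel for the pins.

```bash
python3 -m jog '[[[0,0,0],[0.3,0,0],1],[[0,0,0],[0.3,0,0],1]]'; python3 st.py
python3 -m jog '[[[0,0,0],[0.3,0,0],1],[[0,0,0],[0.3,0,0],1]]'; python3 st.py
```

```text
time: 16.55
tool_pos: [0.5437, 0.0901, 0.0686]
ee_rot: [3.141, -0.0, 0.8]
wrist_force: [-1.5, -1.6, -5.5]
width: 0.0393
x,y [ 2.46848014 -0.41239207] z 68.64783358275974 F [-2.21469835 -0.03969197] -5.468852287371901 rot [ 3.14133528e+00 -2.18476791e-05  8.00052300e-01] T [-0.34550337  0.34220359 -0.0103858 ]
time: 16.75
tool_pos: [0.5437, 0.0902, 0.0686]
ee_rot: [3.141, 0.001, 0.8]
wrist_force: [-2.4, -2.5, -6.0]
width: 0.0395
x,y [ 2.53285787 -0.37509871] z 68.57312078281855 F [-3.47458785 -0.01923377] -5.9955056073052795 rot [3.14148455e+00 5.17141400e-04 8.00043726e-01] T [-0.4916223   0.38604508  0.04624806]
```

Pins met: over the last 0.3 mm commanded, the tool advanced only 0.06 mm and the push rose to 3.5 N. I ease off slightly and release.

```bash
python3 -m jog '[[[0,0,0],[-0.3,0,0],1],[[0,0,0],[-0.3,0,0],-0.2],[[0,0,0],[-0.3,0,0],-0.2],[[0,0,0],[-0.3,0,0],-0.2],[[0,0,0],[-0.3,0,0],-0.2]]'; python3 st.py
python3 - <<'E'
from h import *
snap('wrist','w6')
z=load('w6');a=cv2.resize(z['p'][150:400,180:500],None,fx=2.4,fy=2.4,interpolation=cv2.INTER_CUBIC)
cv2.imwrite('pics/w6c.png',a[:,:,::-1])
E
```

```text
time: 17.25
tool_pos: [0.5447, 0.0906, 0.0699]
ee_rot: [3.14, -0.003, 0.8]
wrist_force: [0.5, 0.2, 0.5]
width: 0.0562
x,y [ 3.53130761 -0.80552902] z 69.91677310465772 F [ 0.48095407 -0.21603811] 0.4585138020151082 rot [ 3.13989342e+00 -2.65991563e-03  8.00266846e-01] T [-0.05993119  0.02108972 -0.06185831]
```

View pics/w6c.png

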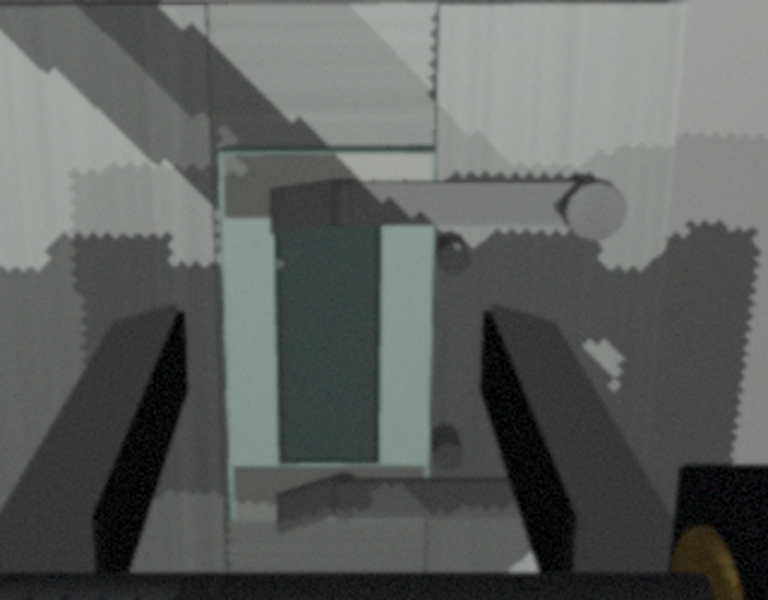

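The glass now spans 219–435 px where it spanned 220 px before, so it sits about 3 mm lower. It lies against the pins at (453,255) and (445,445), under both clips. I retreat straight up.

```bash
python3 -m jog '[[[0,0,0],[0,0,-5],-0.2],[[0,0,0],[0,0,-15],-0.2],[[0,0,0],[0,0,-35],-0.2],[[0,0,0],[0,0,-65],-0.2],[[0,0,0],[0,0,-95],-0.2]]'
python3 -m jog '[[[0,0,0],[-20,-15,-20],-0.2],[[0,0,0],[-30,-25,-30],-0.2],[[0,0,0],[-30,-25,-30],-0.2],[[0,0,0],[-30,-25,-30],-0.2]]'
python3 - <<'E'
from h import *
snap('wrist','w7');z=load('w7');w=cloud(z)
a=cv2.resize(z['p'][120:330,230:500],None,fx=2.9,fy=2.9,interpolation=cv2.INTER_CUBIC)
cv2.imwrite('pics/w7c.png',a[:,:,::-1])
c,s=np.cos(.802),np.sin(.802);R=np.array([[c,s],[-s,c]])
q=(w[...,:2]-[.5417,.0886])@R.T*1000;h=w[...,2]*1000
def med(n,x0,x1,y0,y1):
    m=(q[...,0]>x0)&(q[...,0]<x1)&(q[...,1]>y0)&(q[...,1]<y1);print(n,m.sum(),np.nanmedian(h[m]),np.nanmean(h[m]))
med('stage left/front',-60,-26,-40,60);med('channel floor',-16,16,44,62);med('glass left end',-15,-8,5,24);med('glass front rim',-18,-12,-20,20);med('glass rear rim',12,18,-14,14);med('stage rear',30,60,-15,15)
E
```

```text
time: 17.8
tool_pos: [0.5435, 0.0902, 0.1651]
ee_rot: [-3.141, -0.0, 0.8]
wrist_force: [0.8, 0.1, -0.0]
width: 0.0568
time: 18.2
tool_pos: [0.5052, 0.0861, 0.1942]
ee_rot: [3.14, -0.001, 0.8]
wrist_force: [-0.1, 0.6, -0.3]
width: 0.0563
stage left/front 22899 304.4646186021038 239.0171439019128
channel floor 19388 310.1510830909641 297.08972035660565
glass left end 236 69.42331379035573 69.35375468366908
glass front rim 396 69.29453029841645 69.23414493135184
glass rear rim 275 69.09217089411163 69.13655162570826
stage rear 1444 66.07847989723197 66.08908184092418
```

View pics/w7c.png

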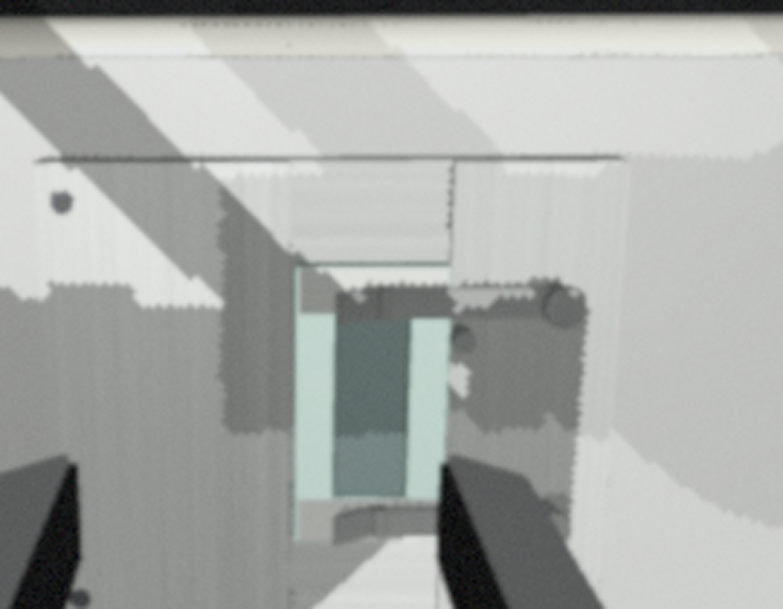

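The depth reading puts the glass top at 69.2 mm and the stage at 66.1 mm. That is 3.1 mm proud, as a 6 mm plate in a 3 mm channel should be, and front and rear are level to 0.2 mm. The picture shows its left end at row 265 and the stage edge at row 160, so y ≈ -0.3 mm. Both clips lie on it. I hand in.

```bash
python3 -c "
from h import *
print(robot.get_obs()['time'],close_job())"
```

```text
the job is handed in; nothing more can be done
18.25 None
```

The counting cell is in the stage channel with both clips down on it, the gripper is clear, and I handed the job in at 18.25 s of the 51 s allowed.

I gripped the cell across its width and lowered it onto the front of the stage until I felt contact, at about 6 N. I slid it in under both clips, where the total push peaked at about 10 N. Then I advanced in 0.3–0.4 mm steps until the pins stopped it (about 3.5 N on the wrist), eased off 0.3 mm and released it.

**Last checks:**
- **Height and level:** the glass top is 3.1 mm above the stage, as it should be for a 6 mm plate in a 3 mm channel. Front and rear heights agree within about 0.2 mm.
- **Position:** it sits against the pins, about 1 mm behind the seat, and about 0.3 mm off centre sideways.
- **Clips:** both leaves lie on the glass, but I judged this only by eye from the picture.
- **Force limits:** the contact forces on the stage, pins and clips can't be read directly. Wrist readings suggest they stayed well within the limits.

**Off from plan:**
- **Push force:** the peak was above the 5–8 N quoted for the clips, probably because of friction on the stage.
- **Position reading:** at the pins the tool read 2.5 mm rather than 1 mm behind the seat. That fits the stated reading error, and I relied on feeling the pins.
- **Lift near home:** just before the pins the glass rose to about 0.8 mm above the stage. This was after the clips were riding on it.

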